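Set the ring clamp to its gauge mark

ROBOT

A 7-joint arm with a two-finger parallel gripper is mounted at the origin on a cart in front of the work surface, level with it; the furniture and walls round the work are solid. World frame = base frame: x ahead of the robot, y to its left, z up, the work surface at z = 0. Lengths are in m, angles in rad, forces in N, time in s.
With the tool pointing down it reaches from about 0.425 to 0.875 m from the base axis. Payload 4.7 kg.
Tool frame: the origin (TCP) lies at the very end of the fingers, on their centre line; the grasp point (between the pads) lies 19 mm behind it (r.grasp_offset is the distance from the TCP to the grasp point, in m); z points along the fingers, y is the direction in which the jaws open and shut (so a half turn about z gives the same grasp; the last joint's range is limited). The gripper opens to 85 mm and grips with 20 to 120 N. Pads are 22 mm wide; open, the fingers measure 114 mm over their backs; the gripper's body (76 mm by 85 mm) begins 54 mm behind the grasp point. The pads swing forward as they close: fully open they stand 13 mm farther back than shut.
Start: joints at [1.182, 0.321, -0.07, 1.45, 0.023, 1.371, -0.057], TCP at [0.255, -0.598, 0.204] pointing down, gripper open.
Joint ranges: [-2.86, 2.86], [-0.3, 2.09], [-1.38, 1.24], [0.06, 2.45], [-1.56, 4.7], [0.09, 2.05], [-2.69, 2.69]. Speed limits (rad/s): [2.57, 2.57, 3.14, 3.14, 3.14, 3.14, 3.14].

INTERFACE

Orientations are given as a unit quaternion [w, x, y, z].
In Python, from cell import r, imaging, workorder gives the robot as it stands.
- The arm moves only by the tool play_rows, never from a script. Its argument "increments" is a list of rows, each a list of 3 entries, a list of its own where there are three numbers: the opening, from 0 (shut) to 1 (fully open), then the shift along the world's x, y, z in mm, then the turn, a rotation vector about the world's x, y, z in degrees. A call has 1 to 5 rows; each row is the pose to reach, as a shift and turn from the pose commanded when the call began; what a row does not reach only later rows make up. A row lasts 1/10 s, in which the tool goes at most 50 mm and 8.59 degrees, less where a joint would pass 70% of its speed; a pose out of reach is approached as far as the arm can. A call with a gripper value outside its range is refused whole. The fingers move at their own pace and stop on an object; "squeeze" is the grip in N (left out, the last holds). Time passes only in rows, so rows that repeat a pose let the fingers close. It gives the time, the measured TCP pose, the force and the opening at its end, in the units of the state.
- r.get_obs(): the state, without advancing time (a new reading comes with each control period).
- imaging.snapshot(name): name is "scene" or "top" or "wrist"; returns the picture (384x512x3 uint8, red, green, blue); there is no depth.
- imaging.camera_model(name): a dict with "K" (3x3 intrinsics, pixels), "k1" (the pictures are not rectified: a ray, as slopes to the right and down, at radius r is drawn at 1 + k1 r^2 times it, then the intrinsics apply), "rvec" (rotation vector, rad) and "tvec" (3), from world to camera coordinates, as OpenCV has them; the wrist camera has in their place "tool_from_camera" (4x4, takes a point from camera to tool coordinates, whose origin is the TCP and whose axes are the flange's). Camera axes: x right, y down, z forward; pixel columns grow to the right and rows downward; lengths in m; the calibration is good to about 2 mm. A picture is of the moment at which its call begins: read the wrist's pose just before it. camera_model takes no time and is no camera call.
- workorder.finish_job(): hands the job in, once; it reports no verdict.
The state is a dict: "t": time; "joint_positions": joint angles; "joint_vel": joint speeds; "joint_efforts": joint torques, N m; "tcp_pos": TCP position; "orientation": TCP orientation; "force": force on the tool from outside, world axes, zero at the start; "moment": the same for the moment, N m; "gripper_width": finger opening in m.
Only numpy, scipy, OpenCV 4.12 (cv2) and the standard library are available. Lean on these libraries where they do the work, as an engineer would, in place of code of your own. Each camera call takes 0.05 s, during which the arm holds its last target.

TASK

Set the opening of the ring clamp for the next batch of rings: pressing lightly with a fingertip, roll the knurled brass wheel so that its top moves away from the jaws, until the black pointer on the sliding jaw stands level with the tip of the red gauge mark. Work only the wheel and do not grip it (roll it back if you go too far); do not touch the jaw or the red mark, and leave the rings and other things lying about where they are. Finish with the hand clear of the clamp.

Things in the scene. Friction and masses are not known exactly. Their poses are not given: they have to be found in the camera images.
- clamp: Ring clamp fixed to the worktop: grey bed 112x246x12 mm, long along its own y, z up. Origin on the worktop; bed from -64 to +48 mm in x, -123 to +123 in y. Fixed blue jaw (60 mm high) at the +y end, sliding jaw in the middle, wheel at the -y end, white scale ledge with pointer and red mark along the -x side, which faces roughly to the robot.
- wheel_center (a point): Centre of the brass wheel, 62 mm above the worktop, at x 0, y -75 mm in the clamp's frame, whose axes it keeps. The wheel stands upright, axle along the clamp's x: 60 mm in diameter over the knurled rim, 22 mm wide, top 92 mm above the worktop. The blue cheeks beside it reach 73 mm, the jaw beyond it 59 mm, so the wheel's upper 19 mm stand free.
- wheel: The knurled brass wheel; its frame turns with it. To drive it, press a fingertip on its top with 5 to 12 N and move along the clamp's y; lift off and set down again for the next stroke. Top moved towards the clamp's -y (away from the jaws) closes the gap. 30 mm of fingertip travel turns it one radian and moves the jaw 8 mm. Stiff (2 to 3 N at the rim), stays where left. 50 N harms it.
- jaw: The sliding blue jaw, 62x20x40 mm, top 59 mm above the worktop, with the black pointer on its -x side; origin on the worktop under its middle. The wheel moves it along the clamp's y by rack and pinion (8 mm a radian, 36 mm of travel). Not to be touched.
- pointer_tip (a point): Tip of the black pointer, which points to the clamp's -x, 25 mm above the worktop, at x -42 mm in the clamp's frame; moves with the jaw along y.
- mark_tip (a point): Tip of the red gauge mark (18 mm wide rider on the ledge, top 26 mm above the worktop), pointing to the clamp's +x, at x -44 mm; axes as the clamp's. The pointer is set right when both tips have the same y in the clamp's frame. The mark starts 9 to 26 mm to the +y side of the pointer. Not to be touched.
- mould_ring_0: Bystander: steel mould ring, 51 mm across, 30 high, standing near the clamp. Origin under its centre, on the worktop.
- sample_ring: Bystander: steel sample ring filled with dark soil, 49 mm across, 28 high, standing near the clamp. Origin under its centre, on the worktop.
- stopwatch: Bystander: round black and yellow stopwatch, 71x60x18 mm, lying by the wheel end of the clamp. Origin under its centre, on the worktop.
- tin_0: Bystander: white lidded tin, 57 mm across, 31 high. Origin under its centre, on the worktop.
- tape_1: Bystander: roll of black tape, 62 mm across, 19 high. Origin under its centre, on the worktop.
- brush: Bystander: flat brush with a red-brown handle, 32x170x11 mm, lying. Origin under its centre, on the worktop.
- bowl_1: Bystander: small brown and white bowl, 108 mm across, 60 high. Origin under its centre, on the worktop.

How it is judged:
On the way:
1. a fingertip is on the wheel (contact force between the fingers and wheel above 0.5 N), for 0.1 s.
At the end, for the whole second after the job is handed in: The pointer's tip is within 2 mm of the red mark's tip along the clamp's y, the wheel is at rest, the red mark is where it was (within 1.5 mm) and every bystander within 20 mm of its place (y of pointer_tip in the frame of mark_tip between -0.002 and 0.002 m and angular speed of wheel below 0.1 rad/s and distance of mark_tip from where it was at the start of the episode below 0.0015 m and distance of each of mould_ring_0, sample_ring, stopwatch, tin_0, tape_1, brush, bowl_1 from where it was at the start of the episode below 0.02 m); the robot touches nothing.
It fails at once if the sliding jaw is pushed directly (contact force between any of the fingers, the arm and jaw above 1 N).
It fails at once if the red gauge mark is moved (distance of mark_tip from where it was at the start of the episode above 0.0015 m).
It fails at once if the wheel is taken between the fingers (grasp point within 37 mm of its centre) instead of rolled (distance between the grasp point and wheel_center below 0.037 m).
It fails at once if the wheel is pressed harder than 50 N (contact force between the fingers and wheel above 50 N).
It fails at once if a bystander is moved by more than 20 mm or lifted (distance of any of mould_ring_0, sample_ring, stopwatch, tin_0, tape_1, brush, bowl_1 from where it was at the start of the episode above 0.02 m).
It also fails if it takes over 54 s, if anything falls off the work surface, if the arm or the gripper's body presses on something with over 40 N, if the wrist force passes 120 N, or if a joint passes its speed limit or range.

## Working session

There is one attempt and no reset: what is moved stays moved. The work goes in short steps, Python scripts to look and compute and a tool call to move; the robot and the scene stay as the last step left them, time stands still between calls to the robot, and variables do not carry over. Pictures are saved under pics/ and viewed, and the job is handed in when it is done.

Besides the shell and the picture viewer there is one more tool, called after ">>>" in YAML: its name, and indented under it one key for each argument. play_rows: Moves the arm, as the interface text tells. Its arguments: {"type":"object","properties":{"increments":{"type":"array"},"squeeze":{"type":"number"}},"required":["increments"]}

```bash
mkdir -p pics
cat > h.py <<'E'
from cell import r, imaging, workorder
import cv2, numpy as np
def save(n,f):
    im=imaging.snapshot(n); cv2.imwrite('pics/'+f,im[:,:,::-1]); return im
def crop(im,f,x0,y0,x1,y1,s):
    c=im[y0:y1,x0:x1,::-1]; cv2.imwrite('pics/'+f,cv2.resize(c,None,fx=s,fy=s,interpolation=cv2.INTER_CUBIC))
def ray(n,uv):
    m=imaging.camera_model(n);K=np.array(m['K']);k=m['k1']
    d=cv2.undistortPoints(np.array([[uv]],float),K,np.array([k,0,0,0.]))[0,0]
    d=np.array([d[0],d[1],1.])
    R=cv2.Rodrigues(np.array(m['rvec'],float))[0];t=np.array(m['tvec'],float).ravel()
    return -R.T@t, R.T@d
def at(n,uv,z):
    o,d=ray(n,uv); return o+d*(z-o[2])/d[2]
def proj(n,P):
    m=imaging.camera_model(n)
    return cv2.projectPoints(np.array(P,float).reshape(-1,1,3),np.array(m['rvec'],float),np.array(m['tvec'],float),np.array(m['K']),np.array([m['k1'],0,0,0.]))[0][:,0]
E
python3 - <<'E'
from h import *
save('scene','s0.png');save('top','t0.png')
for n in('scene','top'): print(imaging.camera_model(n), ray(n,(256,192)))
print(r.get_obs())
E
```

```text
{'K': array([[427.42595422,   0.        , 254.39733112],
       [  0.        , 427.42595422, 193.74357685],
       [  0.        ,   0.        ,   1.        ]]), 'k1': -0.13241373704180984, 'rvec': array([ 2.15322616, -0.68374062,  0.36306465]), 'tvec': array([-0.51947347,  0.18893233,  1.4484933 ])} (array([-0.19823643, -1.12126725,  1.05220865]), array([ 0.47709366,  0.63039906, -0.61238008]))
{'K': array([[404.66087746,   0.        , 260.99297211],
       [  0.        , 404.66087746, 193.90927043],
       [  0.        ,   0.        ,   1.        ]]), 'k1': -0.13512738370140243, 'rvec': array([ 2.12190949, -2.12846806,  0.17902039]), 'tvec': array([-0.13751796,  0.52913312,  1.32083298])} (array([ 0.2885818 , -0.15036666,  1.39197817]), array([ 0.1803242 ,  0.02052524, -0.98348178]))
{'t': 0.1, 'joint_positions': array([ 1.18214038,  0.3217418 , -0.07006373,  1.45154347,  0.02257127,
        1.37083725, -0.05692213]), 'joint_vel': array([-0.00169657, -0.0011942 , -0.00156005, -0.00272078,  0.0017499 ,
       -0.00022002,  0.00072244]), 'joint_efforts': array([-4.77841222e-04, -4.94876933e+01, -3.84243624e-01, -3.15209126e+01,
        1.28740043e-02,  7.50682899e-03, -2.54959019e-05]), 'tcp_pos': array([ 0.2545111 , -0.59751608,  0.20324215]), 'orientation': array([-8.46119227e-04,  9.79793528e-01,  2.00009706e-01, -2.10299876e-04]), 'force': array([-0.26285219, -0.38143809,  0.91394859]), 'moment': array([ 0.03360299,  0.03379413, -0.00355713]), 'gripper_width': 0.08546447431590351}
```

View pics/s0.png

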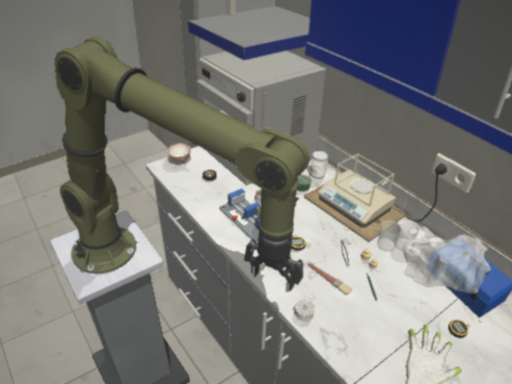

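View pics/t0.png

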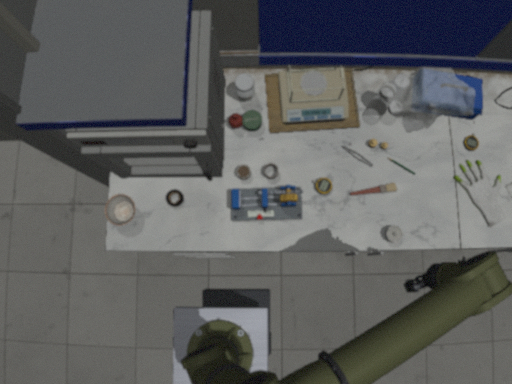

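Run:
```python
from h import *
im=cv2.imread('pics/t0.png')[:,:,::-1]
crop(im,'t0c.png',220,175,345,230,6)
im=cv2.imread('pics/s0.png')[:,:,::-1]
crop(im,'s0c.png',210,180,310,250,7)
for p in [(231,220),(301,219),(301,188)]: print(at('top',p,0.012))
```

```text
[ 0.44426851 -0.03573173  0.012     ]
[ 0.44687242 -0.27587428  0.012     ]
[ 0.55513253 -0.2779377   0.012     ]
```

View pics/t0c.png

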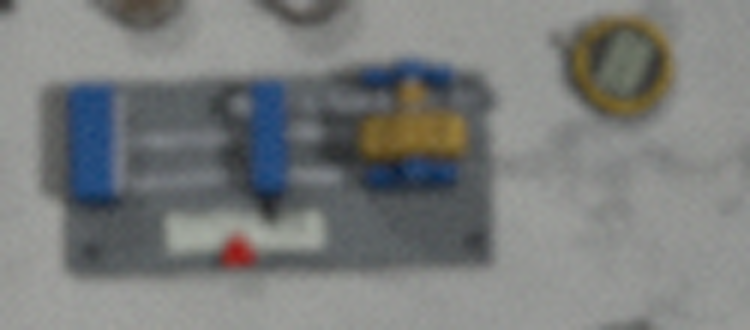

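View pics/s0c.png

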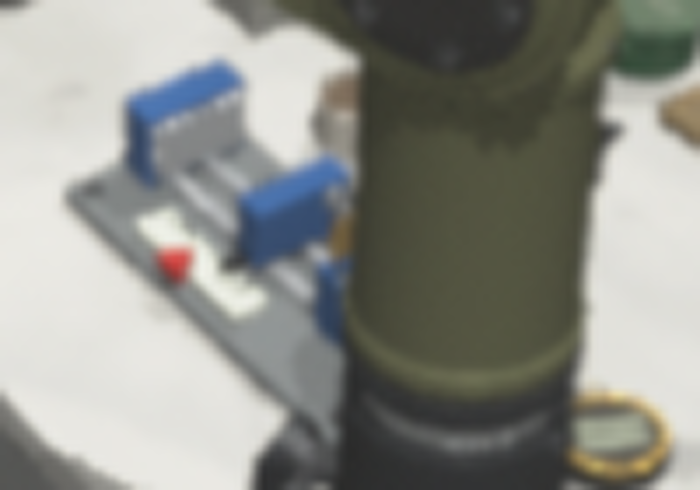

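Run:
```python
from h import *
from scipy.optimize import least_squares
O=lambda x,y:(220+(x+.5)/6-.5,175+(y+.5)/6-.5)
px=[O(68,272),O(490,268),O(488,72),O(68,82)]
loc=np.array([[-64,123,12],[-64,-123,12],[48,-123,12],[48,123,12]])/1000.
px=np.array(px)
def T(p,l):
    c,s=np.cos(p[2]),np.sin(p[2]); l=np.atleast_2d(l)
    return np.c_[c*l[:,0]-s*l[:,1]+p[0],s*l[:,0]+c*l[:,1]+p[1],l[:,2]]
f=lambda p:(proj('top',T(p,loc))-px).ravel()
s=least_squares(f,[.5,-.15,0]);print(s.x,s.fun)
p=s.x
w=T(p,[0,-.075,.092])[0];print('wheeltop',w)
for n,l in dict(wt=[0,-.075,.092],ring=[-.044,0,.026]).items():
    q=proj('top',T(p,l))[0];print(n,(q-[220,175]+.5)*6-.5)
m=at('top',O(236,234),.026);t=at('top',O(270,216),.025)
c,sn=np.cos(p[2]),np.sin(p[2])
for a in (m,t):
    d=a[:2]-p[:2];print(a,c*d[0]+sn*d[1],-sn*d[0]+c*d[1])
m=imaging.camera_model('wrist');print(m)
```

```text
[ 0.50950057 -0.15595287  0.01081653] [-0.52158651  0.11194872  0.84544753 -0.24454569  0.20233197  0.37246855
 -0.53227812 -0.26783781]
wheeltop [ 0.51031179 -0.23094848  0.092     ]
wt [416.78670296 133.84743898]
ring [279.51069849 231.87981369]
[ 0.4643782  -0.13176326  0.026     ] -0.04485808323693248 0.02467625399605065
[ 0.47473938 -0.15107291  0.025     ] -0.03470636787054475 0.0052556564466936665
{'K': array([[264.9374163 ,   0.        , 254.52131655],
       [  0.        , 264.9374163 , 190.12379306],
       [  0.        ,   0.        ,   1.        ]]), 'k1': -0.047613591819445716, 'tool_from_camera': array([[-2.51222821e-04, -9.44071334e-01, -3.29741192e-01,
         8.45488650e-02],
       [ 9.99999725e-01, -4.67140146e-04,  5.75575249e-04,
         2.95567892e-04],
       [-6.97419442e-04, -3.29740956e-01,  9.44071192e-01,
        -1.70080316e-01],
       [ 0.00000000e+00,  0.00000000e+00,  0.00000000e+00,
         1.00000000e+00]])}
```

>>> play_rows:
  increments:
    - [0,[20,30,0],[0,0,6]]
    - [0,[45,66,0],[0,0,12]]
    - [0,[70,102,0],[0,0,19]]
    - [0,[95,138,0],[0,0,26]]
    - [0,[120,174,0],[0,0,33]]
  squeeze: 20

```text
t: 0.6
tcp_pos: [0.3753, -0.4223, 0.2038]
orientation: [-0.0, 0.881, 0.472, -0.0]
force: [0.6, -1.0, 0.0]
gripper_width: 0.0123
```

>>> play_rows:
  increments:
    - [0,[25,36,0],[0,0,7]]
    - [0,[50,72,0],[0,0,14]]
    - [0,[75,108,0],[0,0,21]]
    - [0,[100,144,0],[0,0,28]]
    - [0,[120,170,0],[0,0,34.5]]

```text
t: 1.1
tcp_pos: [0.496, -0.2507, 0.2041]
orientation: [-0.0, 0.701, 0.713, 0.0]
force: [-0.0, -0.5, -0.3]
gripper_width: 0.0002
```

>>> play_rows:
  increments:
    - [0,[8,11,-10],[0,0,0]]
    - [0,[16,23,-25],[0,0,0]]
    - [0,[16,23,-40],[0,0,0]]
    - [0,[16,23,-40],[0,0,0]]
    - [0,[16,23,-40],[0,0,0]]

```text
t: 1.6
tcp_pos: [0.5094, -0.2327, 0.1635]
orientation: [-0.001, 0.705, 0.71, -0.001]
force: [0.3, -0.4, 0.3]
gripper_width: 0.0003
```

```bash
cat >> h.py <<'E'
from scipy.spatial.transform import Rotation as Rn
def wcam(o):
    m=imaging.camera_model('wrist');T=np.eye(4);q=o['orientation']
    T[:3,:3]=Rn.from_quat([q[1],q[2],q[3],q[0]]).as_matrix();T[:3,3]=o['tcp_pos']
    return T@m['tool_from_camera']
def wat(o,uv,z):
    m=imaging.camera_model('wrist');C=wcam(o)
    d=cv2.undistortPoints(np.array([[uv]],float),m['K'],np.array([m['k1'],0,0,0.]))[0,0]
    d=C[:3,:3]@np.array([d[0],d[1],1.]);return C[:3,3]+d*(z-C[2,3])/d[2]
E
python3 - <<'E'
from h import *
o=r.get_obs();print({k:np.round(o[k],4) for k in('t','tcp_pos','orientation','force','gripper_width','joint_positions')})
import pickle;pickle.dump({k:o[k] for k in('tcp_pos','orientation')},open('o1.pkl','wb'))
save('wrist','w1.png');im=save('top','t1.png')
E
```

```text
{'t': np.float64(1.6), 'tcp_pos': array([ 0.5094, -0.2327,  0.1635]), 'orientation': array([-6.000e-04,  7.046e-01,  7.096e-01, -6.000e-04]), 'force': array([ 0.2995, -0.404 ,  0.254 ]), 'gripper_width': np.float64(0.0003), 'joint_positions': array([ 0.7989,  0.1855, -0.4673,  1.7186,  0.088 ,  1.2597,  0.3184])}
```

View pics/w1.png

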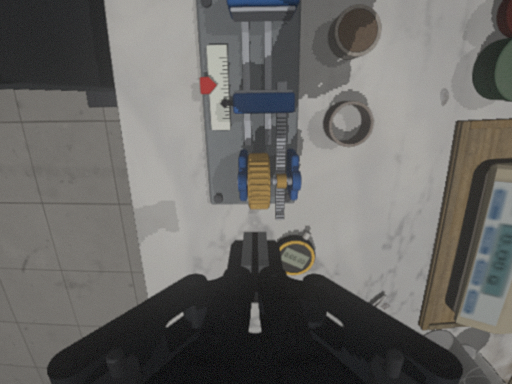

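Run:
```python
from h import *
import pickle;o=pickle.load(open('o1.pkl','rb'))
im=cv2.imread('pics/w1.png')[:,:,::-1]
crop(im,'w1c.png',190,30,310,215,5)
crop(im,'w1d.png',190,60,250,130,8)
for uv,z in [((259,178),.092),((210,205),.012),((299,200),.012),((216.5,85),.026),((221.5,102.5),.025)]: print(uv,wat(o,uv,z))
```

```text
(259, 178) [ 0.51308796 -0.22034628  0.092     ]
(210, 205) [ 0.45056477 -0.28169598  0.012     ]
(299, 200) [ 0.56702988 -0.27376268  0.012     ]
(216.5, 85) [ 0.46672126 -0.13473788  0.026     ]
(221.5, 102.5) [ 0.47150413 -0.15303722  0.025     ]
```

View pics/w1c.png

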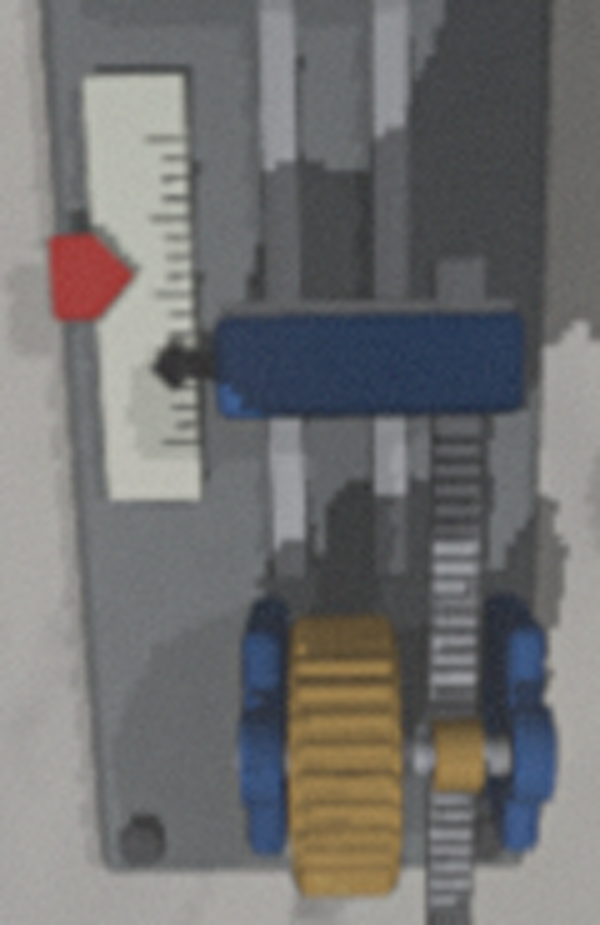

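View pics/w1d.png

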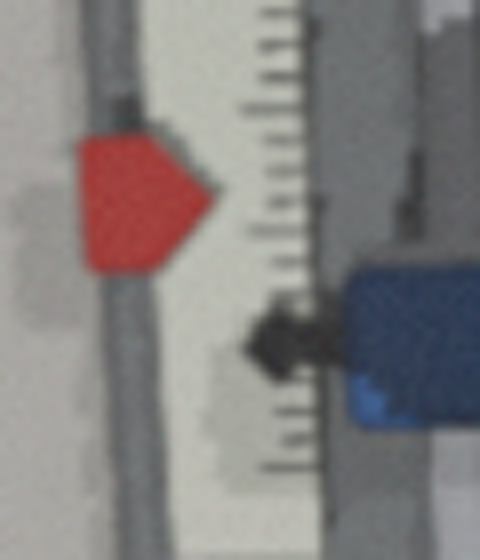

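>>> play_rows:
  increments:
    - [0,[1,6,-30],[0,0,0]]
    - [0,[2,12,-55],[0,0,0]]
    - [0,[2,12,-66],[0,0,0]]
    - [0,[2,12,-67],[0,0,0]]
    - [0,[2,12,-67],[0,0,0]]

```text
t: 2.2
tcp_pos: [0.5132, -0.22, 0.0982]
orientation: [0.001, 0.704, 0.71, 0.0]
force: [0.4, -0.1, -0.0]
gripper_width: -0.0002
```

Run:
```python
from h import *
import pickle;o=pickle.load(open('o1.pkl','rb'))
a=wat(o,(217.1,84.1),.026);b=wat(o,(220.7,103.4),.025);print(a,b,a-b)
d=a-b;print('dy clamp',-np.sin(.011)*d[0]+np.cos(.011)*d[1])
```

```text
[ 0.46740659 -0.13381223  0.026     ] [ 0.47058171 -0.1540006   0.025     ] [-0.00317512  0.02018837  0.001     ]
dy clamp 0.020222073734218724
```

>>> play_rows:
  increments:
    - [0,[0,0,-1],[0,0,0]]
    - [0,[0,0,-2],[0,0,0]]
    - [0,[0,0,-3],[0,0,0]]
    - [0,[0,0,-3],[0,0,0]]

```text
t: 2.6
tcp_pos: [0.5128, -0.2191, 0.0944]
orientation: [0.0, 0.704, 0.711, 0.0]
force: [-0.3, -0.3, 0.3]
gripper_width: 0.0004
```

>>> play_rows:
  increments:
    - [0,[0,0,-1],[0,0,0]]
    - [0,[0,0,-2],[0,0,0]]
    - [0,[0,0,-2],[0,0,0]]

```text
t: 2.9
tcp_pos: [0.5127, -0.219, 0.092]
orientation: [-0.0, 0.704, 0.711, -0.0]
force: [-0.6, 0.1, 0.4]
gripper_width: 0.0002
```

>>> play_rows:
  increments:
    - [0,[0,0,-1],[0,0,0]]
    - [0,[0,0,-1],[0,0,0]]
    - [0,[0,0,-1],[0,0,0]]

```text
t: 3.2
tcp_pos: [0.5128, -0.219, 0.0912]
orientation: [-0.0, 0.703, 0.711, 0.0]
force: [0.4, 0.5, -0.6]
gripper_width: 0.0002
```

>>> play_rows:
  increments:
    - [0,[0,0,-1],[0,0,0]]
    - [0,[0,0,-1],[0,0,0]]
    - [0,[0,0,-1],[0,0,0]]

```text
t: 3.5
tcp_pos: [0.5127, -0.219, 0.0902]
orientation: [-0.0, 0.704, 0.711, -0.0]
force: [0.3, 0.4, 0.8]
gripper_width: -0.0001
```

>>> play_rows:
  increments:
    - [0,[0,0,-1],[0,0,0]]
    - [0,[0,0,-1],[0,0,0]]
    - [0,[0,0,-1],[0,0,0]]

```text
t: 3.8
tcp_pos: [0.5128, -0.219, 0.0892]
orientation: [0.0, 0.704, 0.711, 0.0]
force: [-0.6, -0.6, 0.0]
gripper_width: 0.0006
```

>>> play_rows:
  increments:
    - [0,[0,0,-1],[0,0,0]]
    - [0,[0,0,-1],[0,0,0]]
    - [0,[0,0,-1],[0,0,0]]

```text
t: 4.1
tcp_pos: [0.5127, -0.219, 0.0882]
orientation: [-0.0, 0.704, 0.711, 0.0]
force: [0.4, -0.3, 0.2]
gripper_width: 0.0003
```

Run:
```python
from h import *
im=save('wrist','w2.png')
o=r.get_obs();print(o['tcp_pos'],o['force'])
m=imaging.camera_model('wrist');T=np.linalg.inv(m['tool_from_camera'])
p=T[:3,3];print(m['K']@(p/p[2]))
```

```text
[ 0.51277645 -0.21900966  0.08823554] [ 0.09682027 -0.20977161 -0.41073596]
[255.05822411 223.44009617   1.        ]
```

View pics/w2.png

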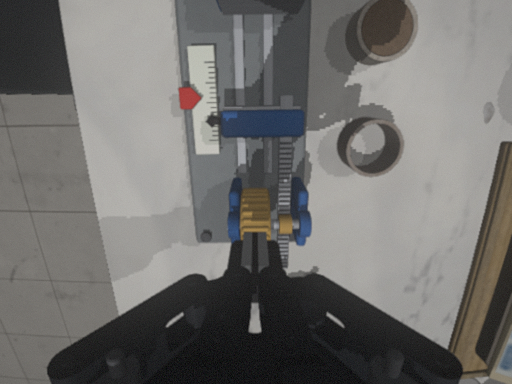

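Run:
```python
from h import *
im=cv2.imread('pics/w2.png')[:,:,::-1]
crop(im,'w2c.png',205,160,315,290,6)
crop(cv2.imread('pics/w1.png')[:,:,::-1],'w1e.png',205,200,315,290,6)
m=imaging.camera_model('wrist');T=np.linalg.inv(m['tool_from_camera'])
for t in [(0,0,0),(.011,0,0),(-.011,0,0),(0,0,-.01),(0,0,-.02),(.011,0,-.02)]:
    p=(T@[*t,1])[:3]; print(t,(m['K']@(p/p[2]))[:2])
o=r.get_obs();C=np.linalg.inv(wcam(o))
for w in [(.511,-.231,.092),(.511,-.231+.022,.0824),(.511,-.231+.015,.088)]:
    p=(C@[*w,1])[:3];print(w,(m['K']@(p/p[2]))[:2])
```

```text
(0, 0, 0) [255.05822411 223.44009617]
(0.011, 0, 0) [255.06482049 209.20875711]
(-0.011, 0, 0) [255.051877   237.13367389]
(0, 0, -0.01) [255.08023731 230.0798304 ]
(0, 0, -0.02) [255.1047015  237.45884932]
(0.011, 0, -0.02) [255.11306484 221.91488836]
(0.511, -0.231, 0.092) [252.39716766 240.96785455]
(0.511, -0.20900000000000002, 0.0824) [252.72363079 207.22621892]
(0.511, -0.21600000000000003, 0.088) [252.59478578 219.43385474]
```

View pics/w2c.png

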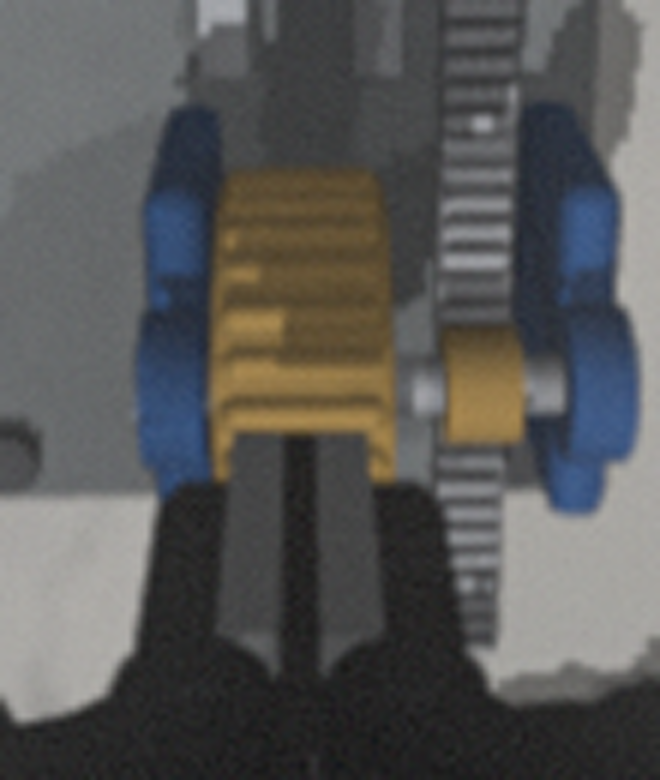

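View pics/w1e.png

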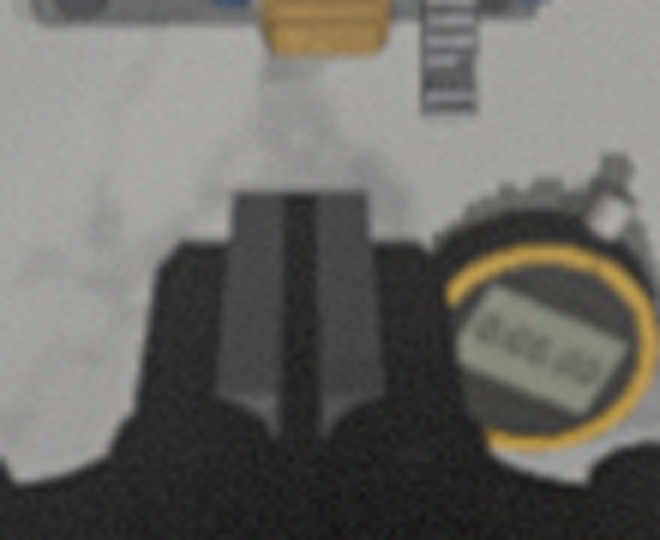

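Run:
```python
from h import *
im=save('scene','s2.png');im2=save('top','t2.png')
o=r.get_obs();p=o['tcp_pos'];print(p)
q=proj('scene',[p,p+[0,.011,0],p+[0,-.011,0],[.511,-.231,.092]]);print(q)
u,v=map(int,q[0]);crop(im,'s2c.png',u-50,v-40,u+50,v+40,7);print((q-[u-50,v-40]+.5)*7-.5)
q=proj('top',[p,[.511,-.231,.092]]);u,v=map(int,q[0]);print(u,v)
crop(im2,'t2c.png',u-50,v-40,u+50,v+40,7);print((q-[u-50,v-40]+.5)*7-.5)
```

```text
[ 0.51280483 -0.21900748  0.08826828]
[[261.88803892 208.94113853]
 [260.02515902 207.28112093]
 [263.76796055 210.61626393]
 [263.56268556 210.13989184]]
[[359.21627243 289.58796972]
 [346.17611312 277.9678465 ]
 [372.37572382 301.3138475 ]
 [370.9387989  297.97924289]]
285 196
[[355.2310782  285.42121358]
 [381.42383808 287.78137192]]
```

View pics/s2c.png

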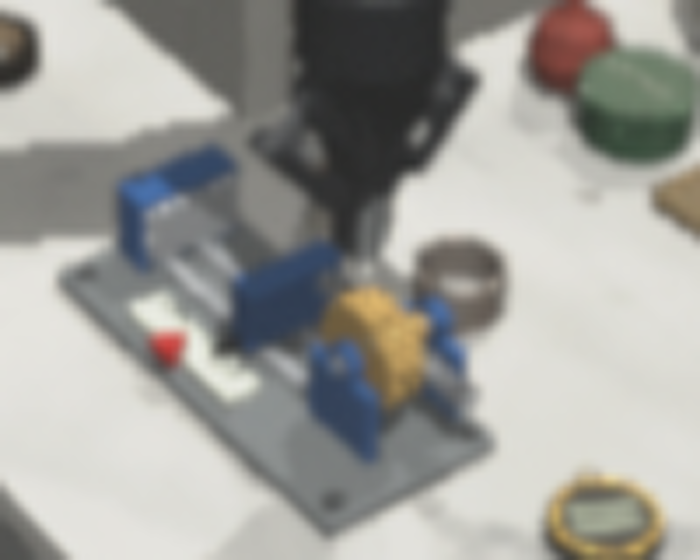

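View pics/t2c.png

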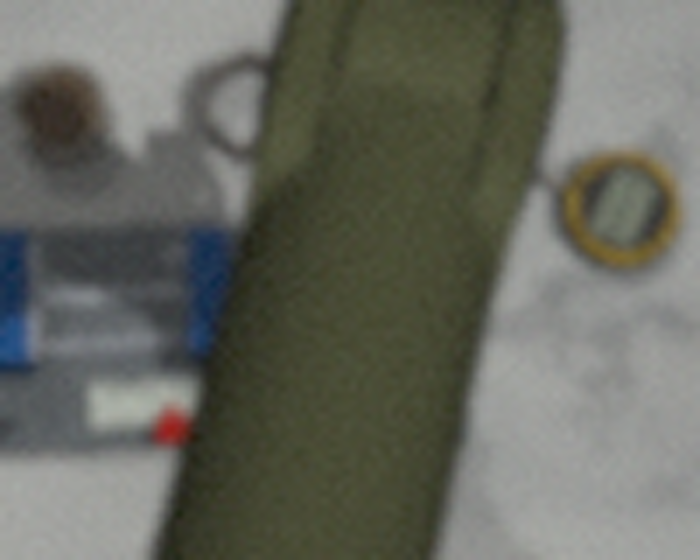

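>>> play_rows:
  increments:
    - [0,[0,0,6],[0,0,0]]
    - [0,[-1,-8,6],[0,0,0]]
    - [0,[-1,-8,5],[0,0,0]]
    - [0,[-1,-8,4],[0,0,0]]
    - [0,[-1,-8,4],[0,0,0]]

```text
t: 4.75
tcp_pos: [0.5115, -0.2269, 0.0919]
orientation: [-0.0, 0.704, 0.711, -0.0]
force: [-0.6, -0.9, -0.6]
gripper_width: 0.0002
```

>>> play_rows:
  increments:
    - [0,[0,0,-1],[0,0,0]]
    - [0,[0,0,-1],[0,0,0]]
    - [0,[0,0,-1],[0,0,0]]

```text
t: 5.05
tcp_pos: [0.5118, -0.2269, 0.0912]
orientation: [-0.0, 0.703, 0.711, 0.0]
force: [0.3, 0.2, 0.4]
gripper_width: 0.0005
```

>>> play_rows:
  increments:
    - [0,[0,0,-1],[0,0,0]]
    - [0,[0,0,-1],[0,0,0]]
    - [0,[0,0,-1],[0,0,0]]

```text
t: 5.35
tcp_pos: [0.5117, -0.227, 0.0902]
orientation: [0.0, 0.704, 0.711, -0.0]
force: [-0.3, 0.5, 0.3]
gripper_width: 0.0001
```

>>> play_rows:
  increments:
    - [0,[0,0,-1],[0,0,0]]
    - [0,[0,0,-1],[0,0,0]]
    - [0,[0,0,-1],[0,0,0]]

```text
t: 5.65
tcp_pos: [0.5118, -0.227, 0.0892]
orientation: [0.0, 0.704, 0.711, 0.0]
force: [-0.1, 0.2, 1.5]
gripper_width: 0.0002
```

>>> play_rows:
  increments:
    - [0,[0,0,-1],[0,0,0]]
    - [0,[0,0,-1],[0,0,0]]
    - [0,[0,0,-1],[0,0,0]]

```text
t: 5.95
tcp_pos: [0.5117, -0.227, 0.0882]
orientation: [0.0, 0.704, 0.711, -0.0]
force: [0.1, -0.6, -0.6]
gripper_width: 0.0003
```

Run:
```python
from h import *
im=save('scene','s3.png');im2=save('wrist','w3.png')
crop(im,'s3c.png',236,185,296,230,12);crop(im2,'w3c.png',205,160,315,260,6)
o=r.get_obs();p=o['tcp_pos'];print(p,o['force'])
q=proj('scene',[p,p+[0,.011,0],p+[0,-.011,0],[.511,-.231,.092]]);print((q-[236,185]+.5)*12-.5)
```

```text
[ 0.51178259 -0.22701177  0.08824877] [ 0.71838662 -0.49029087  0.06540634]
[[329.73852212 308.73429058]
 [307.24110716 288.66989856]
 [352.44208274 328.98154848]
 [336.25222669 307.17870209]]
```

View pics/s3c.png

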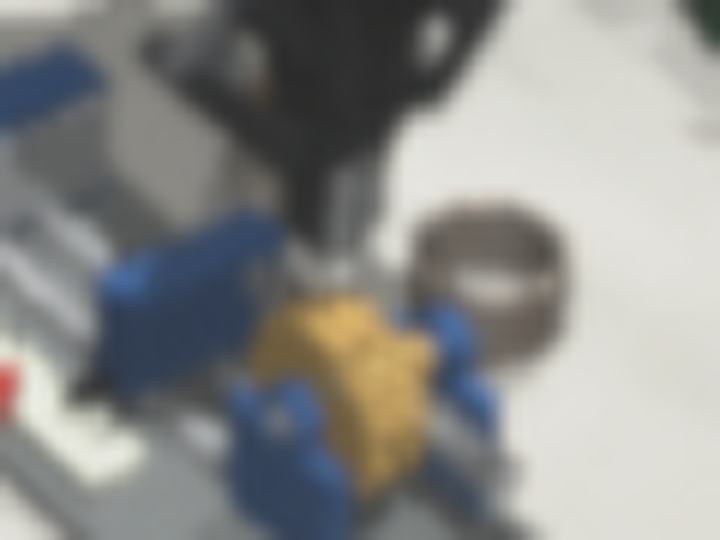

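View pics/w3c.png

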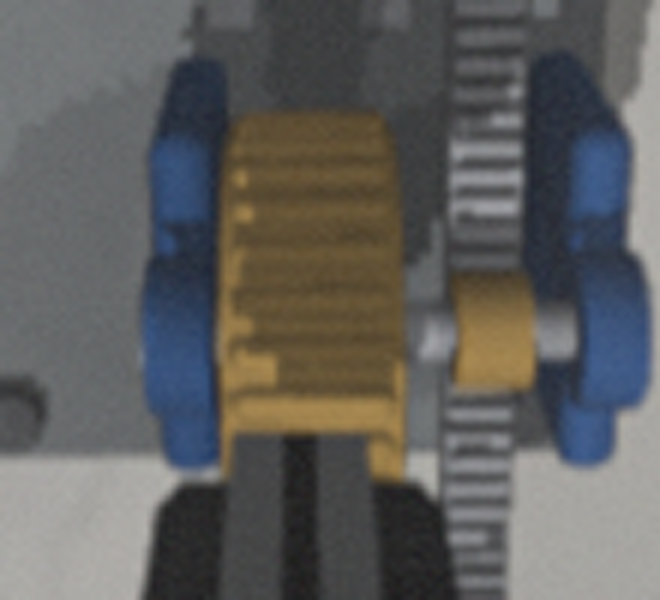

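Run:
```python
from h import *
im=cv2.imread('pics/s3.png')[:,:,::-1]
c=im[195:215,255:275,::-1];cv2.imwrite('pics/s3d.png',cv2.resize(c,None,fx=28,fy=28,interpolation=cv2.INTER_NEAREST))
im=cv2.imread('pics/s0.png')[:,:,::-1]
c=im[235:290,235:310,::-1];cv2.imwrite('pics/s0d.png',cv2.resize(c,None,fx=10,fy=10,interpolation=cv2.INTER_NEAREST))
q=proj('scene',[[.2545,-.5975,.2032],[.2545,-.5975,.2162],[.2545,-.5975,.2222]]);print((q-[235,235]+.5)*10)
```

```text
[[362.76350037 567.14783495]
 [365.24181037 533.92404658]
 [366.39813448 518.40378888]]
```

View pics/s3d.png

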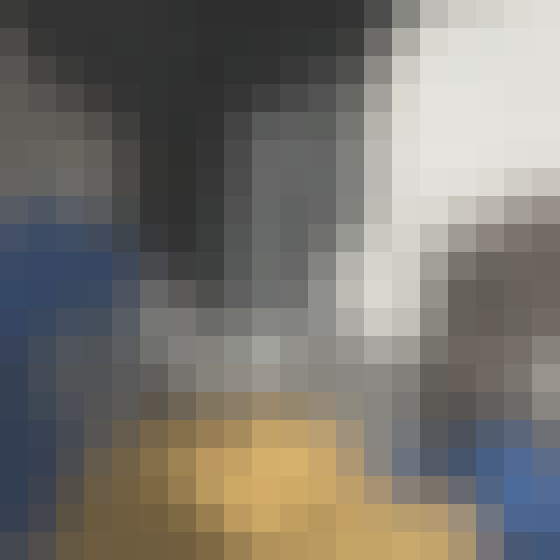

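View pics/s0d.png

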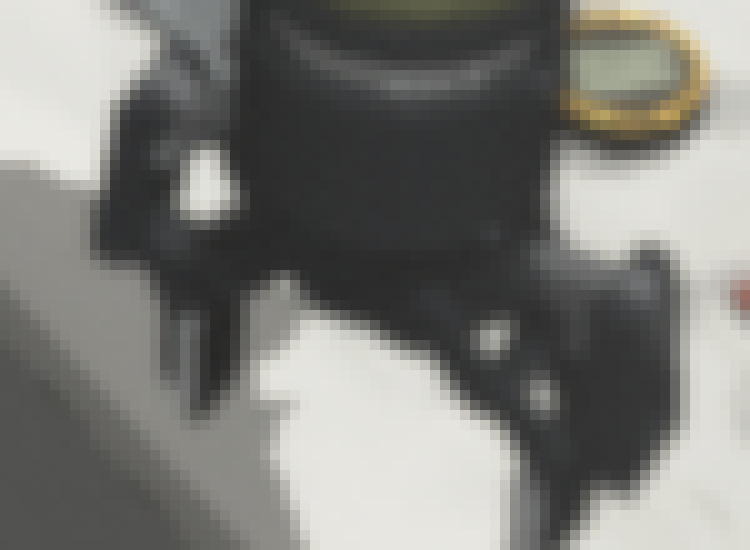

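>>> play_rows:
  increments:
    - [0,[0,0,-1],[0,0,0]]
    - [0,[0,0,-1],[0,0,0]]
    - [0,[0,0,-1],[0,0,0]]

```text
t: 6.35
tcp_pos: [0.5117, -0.227, 0.0872]
orientation: [-0.0, 0.704, 0.711, -0.0]
force: [0.6, 0.2, 0.1]
gripper_width: -0.0002
```

>>> play_rows:
  increments:
    - [0,[0,0,-1],[0,0,0]]
    - [0,[0,0,-1],[0,0,0]]
    - [0,[0,0,-1],[0,0,0]]

```text
t: 6.65
tcp_pos: [0.5117, -0.227, 0.0862]
orientation: [0.0, 0.703, 0.711, -0.0]
force: [0.4, -0.1, 0.2]
gripper_width: 0.0001
```

>>> play_rows:
  increments:
    - [0,[0,0,-1],[0,0,0]]
    - [0,[0,0,-1],[0,0,0]]
    - [0,[0,0,-1],[0,0,0]]

```text
t: 6.95
tcp_pos: [0.5117, -0.227, 0.0852]
orientation: [-0.0, 0.704, 0.711, -0.0]
force: [-1.5, 0.1, 0.4]
gripper_width: 0.0001
```

>>> play_rows:
  increments:
    - [0,[0,0,25],[0,0,0]]
    - [0.7,[-17,0,25],[0,0,0]]
    - [0.7,[-34,0,25],[0,0,0]]
    - [0.7,[-34,6,15],[0,0,0]]
    - [0.7,[-34,6,15],[0,0,0]]

```text
t: 7.45
tcp_pos: [0.4772, -0.2197, 0.099]
orientation: [-0.001, 0.703, 0.711, -0.0]
force: [0.1, 0.5, 0.7]
gripper_width: 0.0579
```

Run:
```python
from h import *
im2=save('wrist','w4.png')
o=r.get_obs();p=o['tcp_pos'];print(p,o['force'],o['gripper_width'])
```

```text
[ 0.47778369 -0.22004267  0.09948872] [0.35513596 0.17849424 0.82431258] 0.06006743867456748
```

View pics/w4.png

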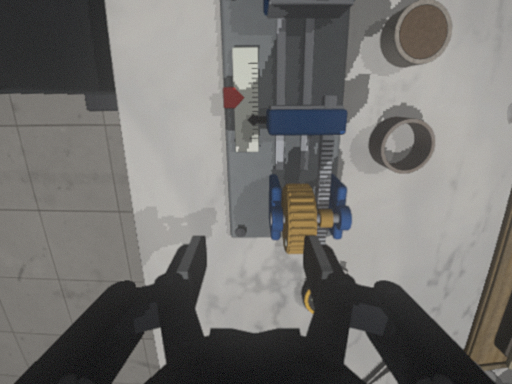

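>>> play_rows:
  increments:
    - [1,[-7,0,0],[0,0,0]]
    - [1,[-14,0,0],[0,0,0]]
    - [1,[-14,0,0],[0,0,0]]
    - [1,[-14,0,-8],[0,0,0]]
    - [1,[-14,0,-16],[0,0,0]]

```text
t: 8.0
tcp_pos: [0.4641, -0.2212, 0.0839]
orientation: [0.0, 0.704, 0.711, 0.0]
force: [0.5, 0.3, -0.4]
gripper_width: 0.0855
```

>>> play_rows:
  increments:
    - [1,[0,0,-2],[0,0,0]]
    - [1,[0,0,-4],[0,0,0]]
    - [1,[0,0,-5],[0,0,0]]
    - [1,[0,0,-6],[0,0,0]]
    - [1,[0,0,-6],[0,0,0]]

```text
t: 8.5
tcp_pos: [0.4639, -0.221, 0.0783]
orientation: [0.0, 0.704, 0.711, 0.0]
force: [-0.3, -0.3, 0.2]
gripper_width: 0.0851
```

Run:
```python
from h import *
im2=save('wrist','w5.png');im=save('scene','s5.png')
o=r.get_obs();p=o['tcp_pos'];print(p,o['force'],o['gripper_width'])
crop(im,'s5c.png',225,175,305,235,9)
```

```text
[ 0.46390574 -0.22106497  0.07840225] [-0.18843543 -0.04210584  0.0663826 ] 0.08545565942858943
```

View pics/w5.png

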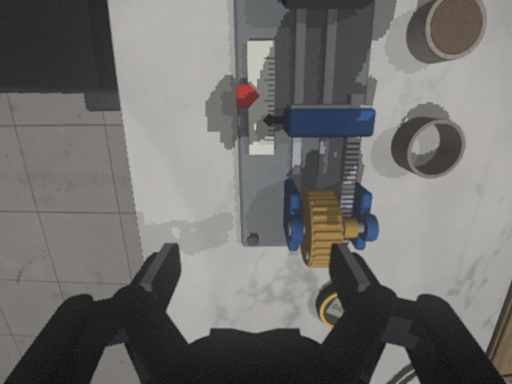

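View pics/s5c.png

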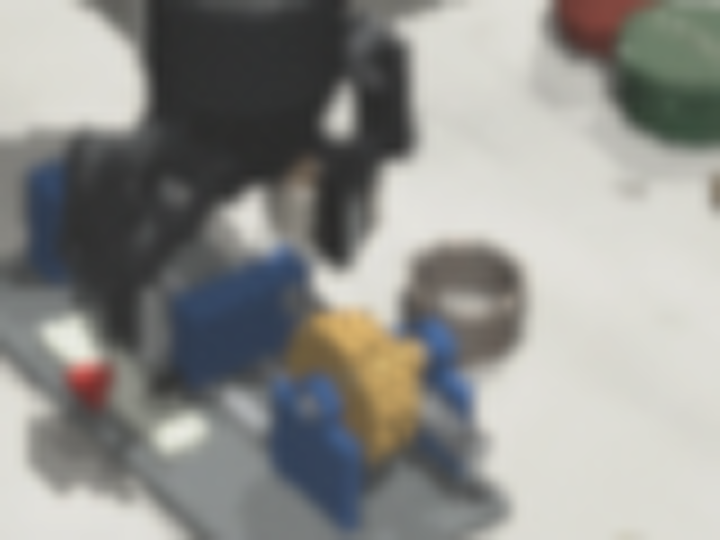

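Run:
```python
from h import *
q=proj('scene',[[.512,-.219,z] for z in(.078,.092,.104,.117)]);print(q)
```

```text
[[261.60650949 211.25582467]
 [261.73776631 208.20734618]
 [261.85141538 205.56579063]
 [261.97573997 202.67394991]]
```

>>> play_rows:
  increments:
    - [1,[0,0,-2],[0,0,0]]
    - [1,[0,0,-4],[0,0,0]]
    - [1,[0,0,-6],[0,0,0]]
    - [1,[0,0,-6],[0,0,0]]

```text
t: 9.0
tcp_pos: [0.4635, -0.2209, 0.0718]
orientation: [-0.0, 0.704, 0.711, -0.0]
force: [0.0, -0.4, -0.1]
gripper_width: 0.0853
```

>>> play_rows:
  increments:
    - [1,[0,0,-1],[0,0,0]]
    - [1,[0,0,-2],[0,0,0]]
    - [1,[0,0,-2],[0,0,0]]

```text
t: 9.3
tcp_pos: [0.4637, -0.221, 0.0701]
orientation: [-0.0, 0.704, 0.711, 0.0]
force: [0.2, -0.7, -0.3]
gripper_width: 0.0854
```

>>> play_rows:
  increments:
    - [1,[0,0,-1],[0,0,0]]
    - [1,[0,0,-2],[0,0,0]]
    - [1,[0,0,-2],[0,0,0]]

```text
t: 9.6
tcp_pos: [0.4636, -0.221, 0.0681]
orientation: [-0.0, 0.704, 0.711, -0.0]
force: [-0.5, -0.2, -0.1]
gripper_width: 0.0852
```

>>> play_rows:
  increments:
    - [1,[0,0,-1],[0,0,0]]
    - [1,[0,0,-2],[0,0,0]]
    - [1,[0,0,-2],[0,0,0]]

```text
t: 9.9
tcp_pos: [0.4637, -0.221, 0.0661]
orientation: [-0.0, 0.704, 0.711, -0.0]
force: [-0.4, -1.0, -0.7]
gripper_width: 0.0857
```

>>> play_rows:
  increments:
    - [1,[0,0,-1],[0,0,0]]
    - [1,[0,0,-2],[0,0,0]]
    - [1,[0,0,-2],[0,0,0]]

```text
t: 10.2
tcp_pos: [0.4636, -0.2209, 0.0641]
orientation: [-0.0, 0.704, 0.711, -0.0]
force: [-0.5, 0.1, -0.1]
gripper_width: 0.0857
```

>>> play_rows:
  increments:
    - [1,[0,0,-1],[0,0,0]]
    - [1,[0,0,-1],[0,0,0]]
    - [1,[0,0,-1],[0,0,0]]

```text
t: 10.5
tcp_pos: [0.4638, -0.221, 0.0632]
orientation: [0.0, 0.704, 0.711, 0.0]
force: [-0.6, 0.4, 0.3]
gripper_width: 0.0853
```

>>> play_rows:
  increments:
    - [1,[0,0,-1],[0,0,0]]
    - [1,[0,0,-1],[0,0,0]]
    - [1,[0,0,-1],[0,0,0]]

```text
t: 10.8
tcp_pos: [0.4638, -0.221, 0.0622]
orientation: [0.0, 0.704, 0.711, 0.0]
force: [-0.0, 0.4, 0.1]
gripper_width: 0.0854
```

Run:
```python
from h import *
im2=save('wrist','w6.png');im=save('scene','s6.png')
o=r.get_obs();p=o['tcp_pos'];print(p,o['force'],o['gripper_width'])
crop(im,'s6c.png',235,180,295,225,12)
crop(im2,'w6c.png',240,60,400,260,4)
```

```text
[ 0.46377115 -0.22102217  0.06224972] [ 0.19842283 -0.09820126  0.15948874] 0.08551248021908739
```

View pics/w6c.png

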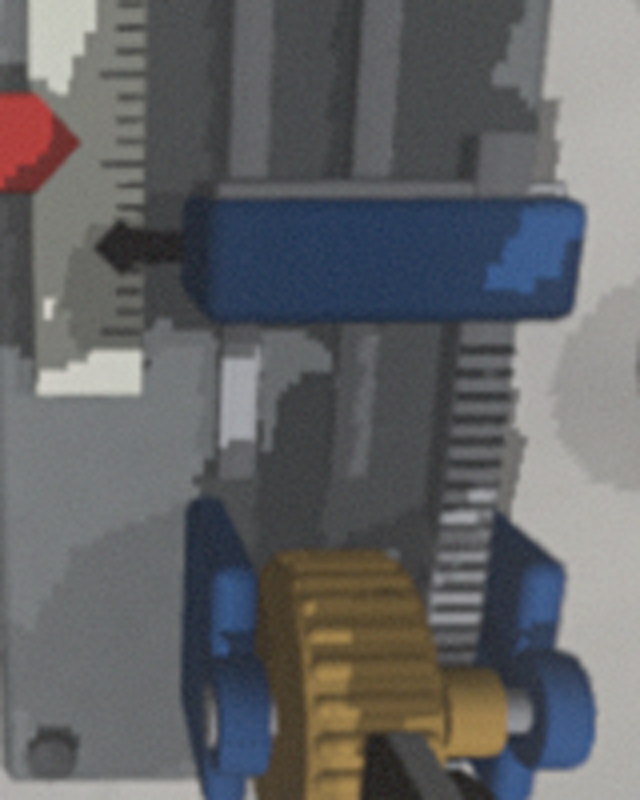

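View pics/s6c.png

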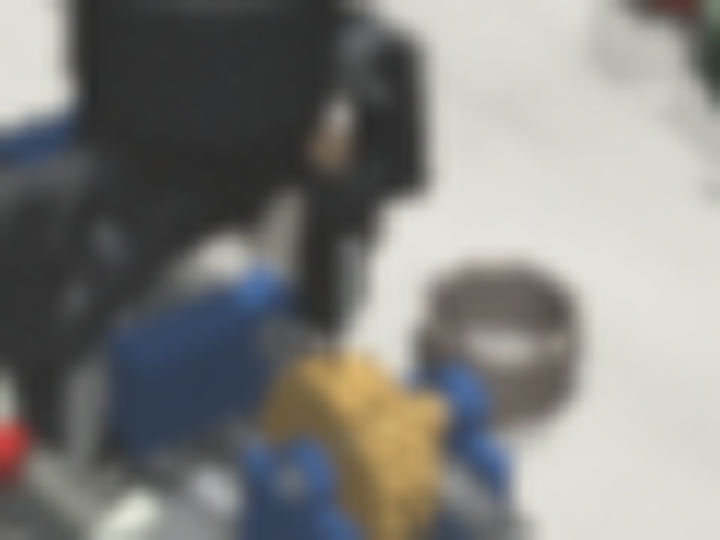

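>>> play_rows:
  increments:
    - [1,[-1,0,-1],[0,0,0]]
    - [1,[-2,0,-1],[0,0,0]]
    - [1,[-2,0,-1],[0,0,0]]

```text
t: 11.2
tcp_pos: [0.4615, -0.221, 0.0612]
orientation: [-0.0, 0.704, 0.711, -0.0]
force: [-0.2, -0.2, -0.4]
gripper_width: 0.0854
```

>>> play_rows:
  increments:
    - [1,[0,0,-1],[0,0,0]]
    - [1,[0,0,-1],[0,0,0]]
    - [1,[0,0,-1],[0,0,0]]

```text
t: 11.5
tcp_pos: [0.4618, -0.221, 0.0602]
orientation: [0.0, 0.704, 0.711, 0.0]
force: [0.4, 0.6, 0.2]
gripper_width: 0.0853
```

>>> play_rows:
  increments:
    - [1,[0,0,-1],[0,0,0]]
    - [1,[0,0,-1],[0,0,0]]
    - [1,[0,0,-1],[0,0,0]]

```text
t: 11.8
tcp_pos: [0.4618, -0.221, 0.0592]
orientation: [0.0, 0.704, 0.711, 0.0]
force: [-0.4, -0.8, -0.5]
gripper_width: 0.0858
```

>>> play_rows:
  increments:
    - [1,[0,0,-1],[0,0,0]]
    - [1,[0,0,-1],[0,0,0]]
    - [1,[0,0,-1],[0,0,0]]

```text
t: 12.1
tcp_pos: [0.4617, -0.221, 0.0582]
orientation: [-0.0, 0.704, 0.711, 0.0]
force: [0.4, -0.4, 0.1]
gripper_width: 0.0858
```

>>> play_rows:
  increments:
    - [1,[0,0,-1],[0,0,0]]
    - [1,[0,0,-1],[0,0,0]]

```text
t: 12.3
tcp_pos: [0.4617, -0.221, 0.0571]
orientation: [-0.0, 0.704, 0.711, -0.0]
force: [0.2, 1.1, -0.2]
gripper_width: 0.0853
```

>>> play_rows:
  increments:
    - [1,[0,0,-1],[0,0,0]]
    - [1,[0,0,-1],[0,0,0]]

```text
t: 12.5
tcp_pos: [0.4617, -0.221, 0.0561]
orientation: [-0.0, 0.704, 0.711, -0.0]
force: [-0.4, 0.4, 0.1]
gripper_width: 0.0855
```

>>> play_rows:
  increments:
    - [1,[0,0,-1],[0,0,0]]
    - [1,[0,0,-1],[0,0,0]]

```text
t: 12.7
tcp_pos: [0.4617, -0.221, 0.0551]
orientation: [-0.0, 0.704, 0.711, -0.0]
force: [-0.0, 0.3, -0.2]
gripper_width: 0.0852
```

Run:
```python
from h import *
im=save('scene','s7.png')
im2=save('wrist','w7.png')
crop(im,'s7c.png',235,180,295,225,12)
crop(im2,'w7c.png',280,160,400,290,5)
```

```text
(no output)
```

View pics/w7c.png

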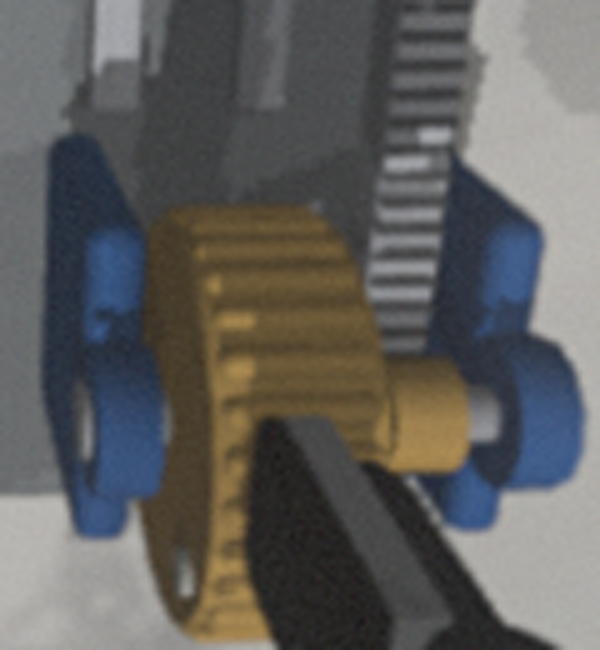

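View pics/s7c.png

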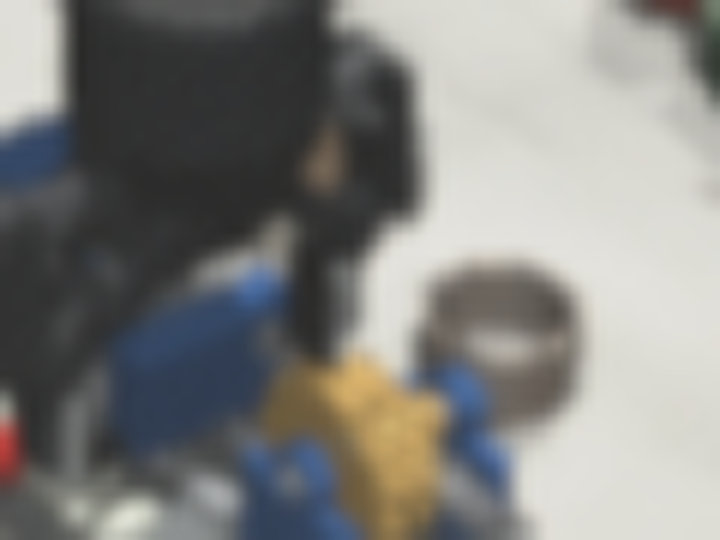

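Run:
```python
from h import *
o=r.get_obs();print(o['tcp_pos'])
for uv in [(333,243.5),(329,269),(345,243.5)]:
    for z in (.08,.085,.09,.095,.1): print(uv,z,wat(o,uv,z).round(4))
for uv in [(260.7,209.8)]:
    for z in (.08,.085,.09,.095,.1): print(uv,z,at('scene',uv,z).round(4))
```

```text
[ 0.46176362 -0.2209977   0.05520209]
(333, 243.5) 0.08 [ 0.5108 -0.2223  0.08  ]
(333, 243.5) 0.085 [ 0.509  -0.2193  0.085 ]
(333, 243.5) 0.09 [ 0.5073 -0.2164  0.09  ]
(333, 243.5) 0.095 [ 0.5056 -0.2134  0.095 ]
(333, 243.5) 0.1 [ 0.5039 -0.2105  0.1   ]
(329, 269) 0.08 [ 0.5103 -0.2414  0.08  ]
(329, 269) 0.085 [ 0.5086 -0.2378  0.085 ]
(329, 269) 0.09 [ 0.5069 -0.2342  0.09  ]
(329, 269) 0.095 [ 0.5052 -0.2306  0.095 ]
(329, 269) 0.1 [ 0.5035 -0.227   0.1   ]
(345, 243.5) 0.08 [ 0.5184 -0.2223  0.08  ]
(345, 243.5) 0.085 [ 0.5164 -0.2193  0.085 ]
(345, 243.5) 0.09 [ 0.5144 -0.2164  0.09  ]
(345, 243.5) 0.095 [ 0.5124 -0.2134  0.095 ]
(345, 243.5) 0.1 [ 0.5104 -0.2105  0.1   ]
(260.7, 209.8) 0.08 [ 0.5126 -0.2127  0.08  ]
(260.7, 209.8) 0.085 [ 0.509  -0.2174  0.085 ]
(260.7, 209.8) 0.09 [ 0.5053 -0.222   0.09  ]
(260.7, 209.8) 0.095 [ 0.5017 -0.2267  0.095 ]
(260.7, 209.8) 0.1 [ 0.498  -0.2314  0.1   ]
```

>>> play_rows:
  increments:
    - [1,[0,0,-1],[0,0,0]]
    - [1,[0,0,-1],[0,0,0]]

```text
t: 13.0
tcp_pos: [0.4617, -0.221, 0.0541]
orientation: [-0.0, 0.704, 0.711, -0.0]
force: [-0.3, 0.4, -0.0]
gripper_width: 0.0851
```

>>> play_rows:
  increments:
    - [1,[0,0,-1],[0,0,0]]
    - [1,[0,0,-1],[0,0,0]]

```text
t: 13.2
tcp_pos: [0.4617, -0.221, 0.0531]
orientation: [-0.0, 0.704, 0.711, -0.0]
force: [1.2, 0.4, -0.6]
gripper_width: 0.0854
```

>>> play_rows:
  increments:
    - [1,[0,0,-1],[0,0,0]]
    - [1,[0,0,-1],[0,0,0]]

```text
t: 13.4
tcp_pos: [0.4617, -0.221, 0.0521]
orientation: [-0.0, 0.704, 0.711, -0.0]
force: [0.3, 0.6, -0.5]
gripper_width: 0.0852
```

Run:
```python
from h import *
print(r.grasp_offset,[a for a in dir(r) if a[0]!='_'])
```

```text
0.0187 ['PlanningError', 'get_obs', 'grasp_offset']
```

>>> play_rows:
  increments:
    - [1,[0,0,-1],[0,0,0]]
    - [1,[0,0,-1],[0,0,0]]

```text
t: 13.6
tcp_pos: [0.4619, -0.2211, 0.0514]
orientation: [0.0, 0.704, 0.711, 0.0]
force: [0.5, 0.7, 1.5]
gripper_width: 0.0853
```

>>> play_rows:
  increments:
    - [1,[0,0,-1],[0,0,0]]
    - [1,[0,0,-1],[0,0,0]]

```text
t: 13.8
tcp_pos: [0.4621, -0.2211, 0.0511]
orientation: [0.0, 0.703, 0.711, -0.0]
force: [-2.4, 0.5, 6.4]
gripper_width: 0.0854
```

>>> play_rows:
  increments:
    - [1,[0,0,-1],[0,0,0]]
    - [1,[0,0,-1],[0,0,0]]

```text
t: 14.0
tcp_pos: [0.4622, -0.2211, 0.0508]
orientation: [0.001, 0.703, 0.711, -0.0]
force: [-3.7, 2.2, 11.4]
gripper_width: 0.0852
```

>>> play_rows:
  increments:
    - [1,[0,0,-1],[0,0,0]]
    - [1,[0,0,-1],[0,0,0]]

```text
t: 14.2
tcp_pos: [0.4624, -0.2211, 0.0505]
orientation: [0.001, 0.703, 0.711, -0.0]
force: [-7.0, 2.4, 16.7]
gripper_width: 0.0855
```

>>> play_rows:
  increments:
    - [1,[0,-2,1.5],[0,0,0]]
    - [1,[0,-5,1.5],[0,0,0]]
    - [1,[0,-8,1.5],[0,0,0]]

```text
t: 14.5
tcp_pos: [0.4624, -0.2288, 0.0512]
orientation: [0.0, 0.703, 0.711, 0.0]
force: [-3.1, 2.2, 10.8]
gripper_width: 0.0855
```

Run:
```python
from h import *
im2=save('wrist','w8.png')
crop(im2,'w8c.png',230,60,400,290,3.4)
```

```text
(no output)
```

View pics/w8c.png

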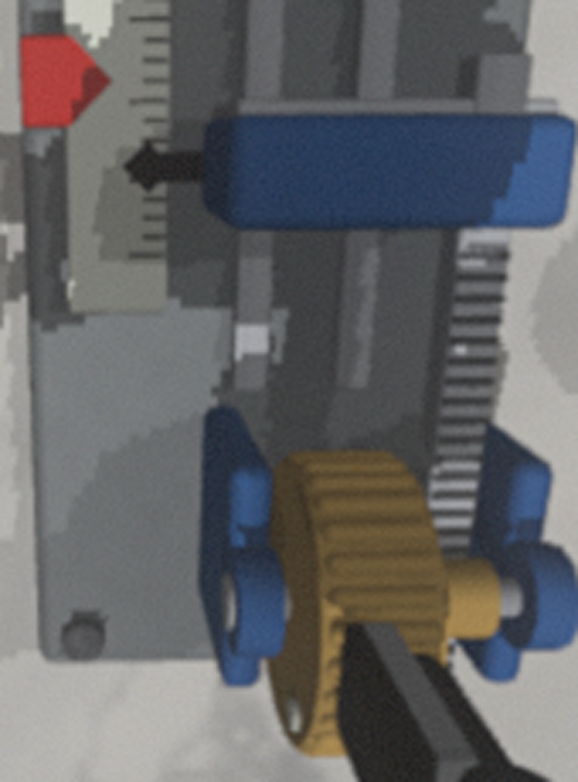

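>>> play_rows:
  increments:
    - [1,[0,-3,0.3],[0,0,0]]
    - [1,[0,-6,0.5],[0,0,0]]
    - [1,[0,-9,0.5],[0,0,0]]
    - [1,[0,-12,0.5],[0,0,0]]
    - [1,[0,-12,0.5],[0,0,0]]

```text
t: 15.05
tcp_pos: [0.4628, -0.2412, 0.0512]
orientation: [0.001, 0.704, 0.711, 0.001]
force: [-1.0, 1.0, 5.4]
gripper_width: 0.0853
```

Run:
```python
from h import *
o=r.get_obs();import pickle;pickle.dump({k:o[k] for k in('tcp_pos','orientation')},open('o9.pkl','wb'))
im2=save('wrist','w9.png')
crop(im2,'w9c.png',230,50,310,150,7)
```

```text
(no output)
```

View pics/w9c.png

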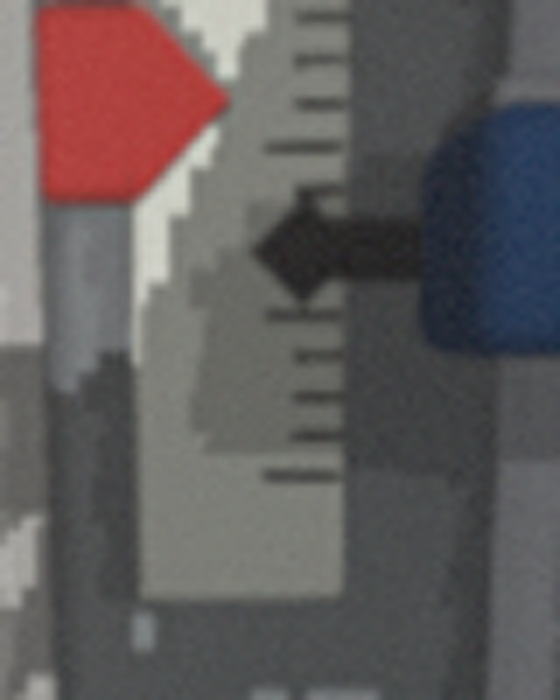

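>>> play_rows:
  increments:
    - [1,[0,0,5],[0,0,0]]
    - [1,[0,11,6],[0,0,0]]
    - [1,[0,22,5],[0,0,0]]
    - [1,[0,22,1],[0,0,0]]
    - [1,[0,22,-0.6],[0,0,0]]

```text
t: 15.6
tcp_pos: [0.4621, -0.2172, 0.0498]
orientation: [-0.0, 0.703, 0.711, 0.0]
force: [-5.0, 5.8, 12.7]
gripper_width: 0.0852
```

>>> play_rows:
  increments:
    - [1,[0,-3,0],[0,0,0]]
    - [1,[0,-7,0],[0,0,0]]
    - [1,[0,-12,0.2],[0,0,0]]
    - [1,[0,-17,0.4],[0,0,0]]
    - [1,[0,-22,0.6],[0,0,0]]

```text
t: 16.1
tcp_pos: [0.4629, -0.2407, 0.0513]
orientation: [0.001, 0.703, 0.711, 0.001]
force: [-0.3, 3.0, 5.9]
gripper_width: 0.0856
```

Run:
```python
from h import *
im2=save('wrist','w10.png');o=r.get_obs();print(o['tcp_pos'],o['force'])
crop(im2,'w10c.png',230,50,310,150,7)
```

```text
[ 0.46289287 -0.24193545  0.051171  ] [1.29286333 0.75982359 4.41902712]
```

View pics/w10c.png

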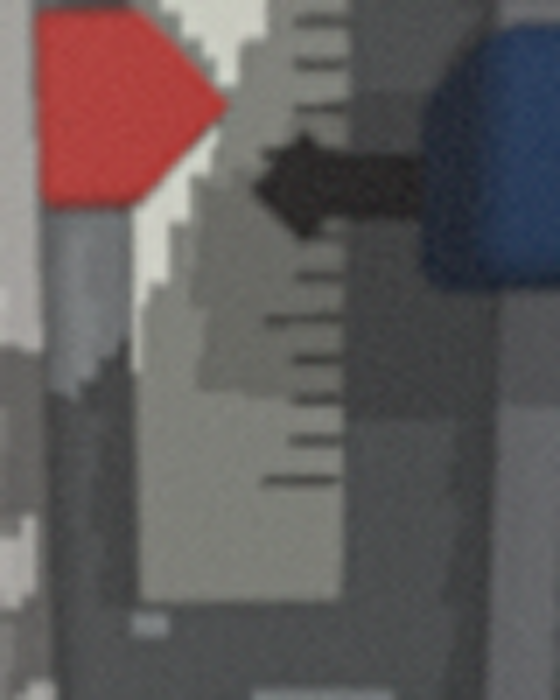

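>>> play_rows:
  increments:
    - [1,[0,0,5],[0,0,0]]
    - [1,[0,11,6],[0,0,0]]
    - [1,[0,22,5],[0,0,0]]
    - [1,[0,22,1],[0,0,0]]
    - [1,[0,22,-0.2],[0,0,0]]

```text
t: 16.65
tcp_pos: [0.462, -0.2171, 0.0499]
orientation: [-0.001, 0.703, 0.711, 0.0]
force: [-3.5, 5.5, 9.4]
gripper_width: 0.0854
```

>>> play_rows:
  increments:
    - [1,[0,-3,0],[0,0,0]]
    - [1,[0,-7,0],[0,0,0]]
    - [1,[0,-12,0],[0,0,0]]
    - [1,[0,-17,0],[0,0,0]]
    - [1,[0,-22,0.2],[0,0,0]]

```text
t: 17.15
tcp_pos: [0.4628, -0.2408, 0.0512]
orientation: [0.001, 0.703, 0.711, 0.001]
force: [0.2, 1.8, 6.5]
gripper_width: 0.0855
```

Run:
```python
from h import *
im2=save('wrist','w11.png');o=r.get_obs();print(o['tcp_pos'],o['force'])
crop(im2,'w11c.png',230,50,310,150,7)
```

```text
[ 0.46279899 -0.24198471  0.0511794 ] [-0.63974354  1.29169027  5.90452044]
```

View pics/w11c.png

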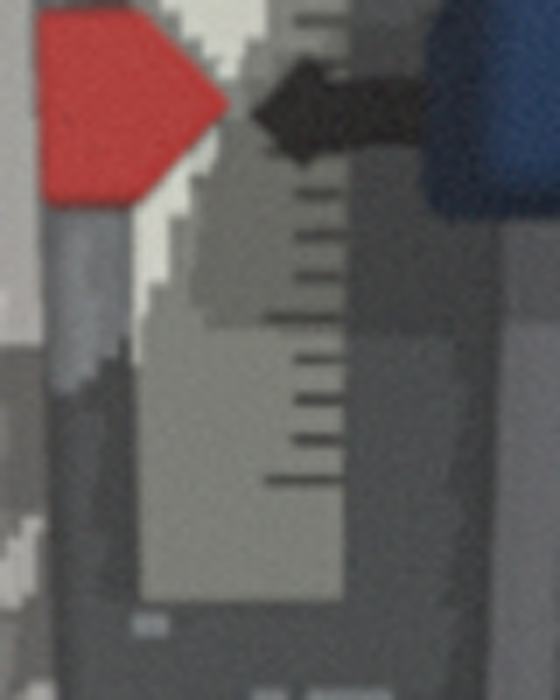

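>>> play_rows:
  increments:
    - [1,[0,-1,-0.3],[0,0,0]]
    - [1,[0,-3,-0.4],[0,0,0]]
    - [1,[0,-4,-0.4],[0,0,0]]
    - [1,[0,-4,-0.4],[0,0,0]]

```text
t: 17.6
tcp_pos: [0.4629, -0.2454, 0.0506]
orientation: [0.001, 0.704, 0.711, 0.0]
force: [0.8, -0.0, 5.0]
gripper_width: 0.0856
```

>>> play_rows:
  increments:
    - [1,[0,0,8],[0,0,0]]
    - [1,[0,0,30],[0,0,0]]
    - [1,[0,0,60],[0,0,0]]
    - [1,[0,0,60],[0,0,0]]
    - [1,[0,0,60],[0,0,0]]

```text
t: 18.1
tcp_pos: [0.4617, -0.2454, 0.1102]
orientation: [0.0, 0.704, 0.711, -0.0]
force: [0.1, -0.2, 0.0]
gripper_width: 0.0854
```

Run:
```python
from h import *
im2=save('wrist','w12.png');o=r.get_obs();print(o['tcp_pos'],o['force'])
im=save('scene','s12.png')
crop(im2,'w12c.png',220,40,320,150,7)
crop(im,'s12c.png',215,185,290,240,10)
```

```text
[ 0.46100565 -0.2449997   0.10923923] [0.19755803 0.35682173 0.54076397]
```

View pics/w12.png

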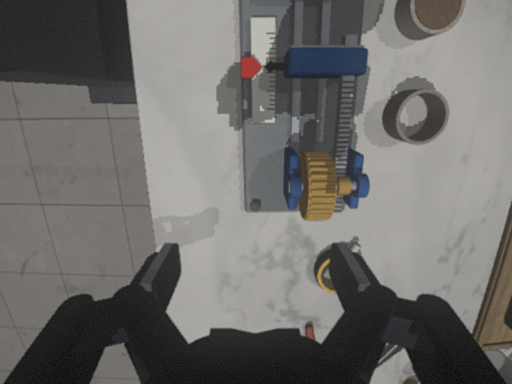

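View pics/w12c.png

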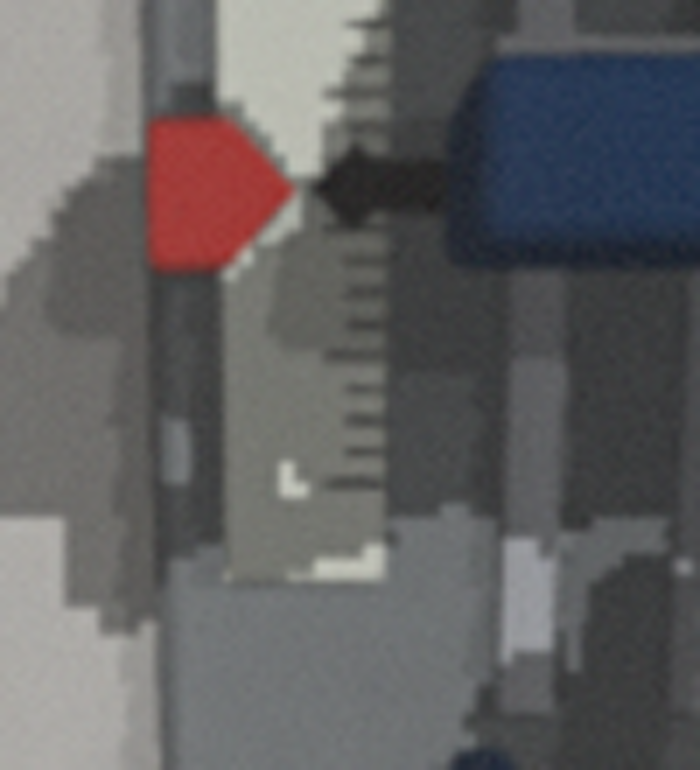

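View pics/s12c.png

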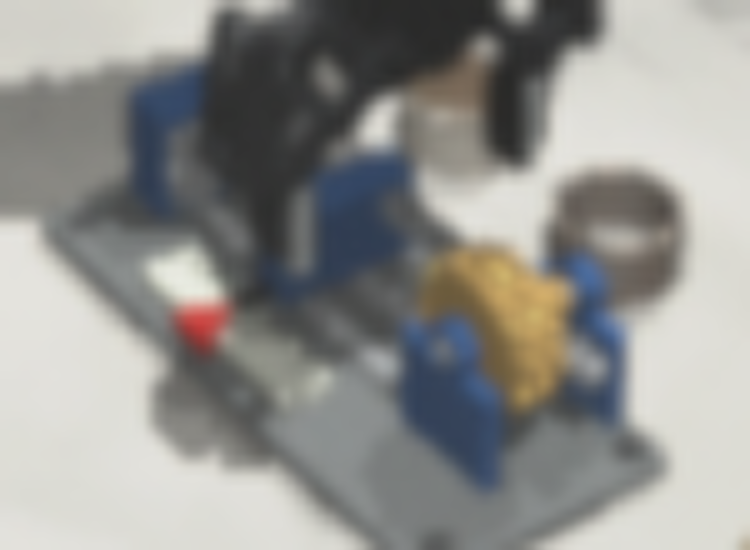

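>>> play_rows:
  increments:
    - [1,[0,-10,40],[0,0,0]]
    - [1,[0,-30,80],[0,0,0]]
    - [1,[0,-60,100],[0,0,0]]
    - [1,[0,-80,100],[0,0,0]]
    - [1,[0,-80,100],[0,0,0]]

```text
t: 18.7
tcp_pos: [0.4599, -0.3284, 0.2081]
orientation: [-0.001, 0.705, 0.709, -0.001]
force: [-0.2, 0.1, -0.1]
gripper_width: 0.0854
```

Run:
```python
from h import *
im2=save('wrist','w13.png');o=r.get_obs();print(o['t'],o['tcp_pos'],o['force'],abs(o['joint_vel']).max())
im=save('top','t13.png')
crop(im,'t13c.png',220,175,345,230,6)
```

```text
18.75 [ 0.46025525 -0.32576188  0.20748157] [-0.15972277 -0.3625048  -1.15985659] 0.03932528304877772
```

View pics/t13c.png

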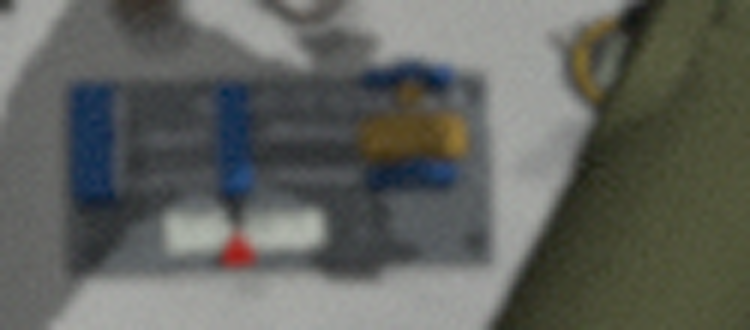

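View pics/w13.png

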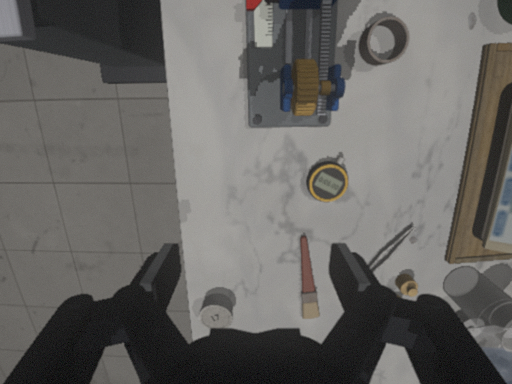

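The top view shows the pointer at about (236,200) in the crop, level with the red tip at (236,234). The mark hasn't moved, nothing nearby has shifted and the hand is clear.

Run:
```python
from h import *
print(workorder.finish_job())
```

```text
the job is handed in; nothing more can be done
None
```

I rolled the wheel with one open fingertip in three strokes of about 20 mm plus a final 4 mm. The pointer now stands level with the red mark, and I handed the job in at about 19 s with the hand clear.

**Final position:** In the last close wrist view the two tips were about 1 pixel apart in the enlarged crop, roughly 0.1 mm. The overhead view agrees, the red mark is where it was, and none of the things I could see had moved. The arm hid part of the stopwatch in the overhead view, but the wrist view showed it in place. I did not check the bowl and tape again at the end, but the arm never went near them.

**Disagreements and limits:**
- **Fingertip position:** The real fingertip sits roughly 20 mm or more short of the reported TCP. With the fingers shut I found no contact at the heights the description implied. Going lower could have brought the grasp point within 37 mm of the wheel centre. So I opened the gripper and pressed with one finger only, which kept the grasp point off to the side.
- **Contact force:** While pressing down for first contact it briefly reached about 17 N (about 18 N with the sideways part), above the advised 5 to 12 N but well under the 50 N limit. Two readings afterwards, as the finger touched down and at the start of the first stroke, were 11 to 15 N. The rest were about 4 to 11 N.

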